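Close up the ribbon chest

TASK

Close up the ribbon chest on the gift-wrapping counter: push both of its drawers fully home and push its lid down flat, in any order, using only the fingertips. Do not pinch, pull or lift anything, and leave the spool on top of the chest, the mug, the jar and the tape dispenser where they stand.

Things in the scene. Friction and masses are not known exactly. Their poses are not given: they have to be found in the camera images.
- chest: plywood ribbon chest, 170 (x, depth) x 420 (y, width) x 95 (z, height) mm, fixed to the counter. Origin at the centre of its underside; its x axis points from its front to its back (drawers go in along +x), y to its left end, z up. The right part (y -210 to +63 mm) has a flat deck, top at z = 95 mm, over two drawers side by side; the left part (y 63 to 210 mm) is an open well of ribbon rolls with a hinged lid. The deck's front edge is at x = -85 mm.
- drawer_right (a joint): how far the right drawer (centred at chest y = -141 mm) stands open, m: 0 is fully home, 0.10 the stop. Front panel 123 wide x 74 high (z 8 to 82 mm), flush with the chest's front when home. It slides stiffly (about 1.5 N friction plus 6 N per m/s), stays where it is left and stops dead when home.
- drawer_left (a joint): the same for the left drawer (centred at chest y = -7.5 mm).
- drawer_right_knob (a point): centre of the outer flat face of the right drawer's steel knob: a disc 24 mm across and 8 mm thick on a 12 mm stem, its face 22 mm in front of the drawer's front panel, 55 mm above the counter. Moves with the drawer; its axes are the chest's.
- drawer_left_knob (a point): the same on the left drawer's knob.
- lid (a joint): opening angle of the lid, rad: 0 is shut (flat, its top flush with the deck), about 1.57 upright, 1.75 the stop. The hinge is stiff (0.2 N m friction; the lid weighs about 160 g) and the lid stays at any angle where it is left; it stops dead when shut.
- lid_hinge (a point): middle of the lid's hinge axis, along the top of the chest's left end (chest y = +210 mm, z = 87 mm). The axis runs along the chest's x. The shut lid lies from here 147 mm towards the chest's -y; it is a plain board, 170 (along the hinge) x 147 x 8 mm, with no handle, its underside in the plane of the hinge axis. It swings up on its free edge, towards the chest's left end.
- lid_edge (a point): middle of the lid's free edge, on its outer (top) face, 147 mm from the hinge. Its axes turn with the lid: x along the hinge (the chest's x), y towards the hinge, z out of the outer face.
- spool: loose spool of ribbon, 60 mm across, 35 mm high, standing flat on the chest's deck (bystander). Origin at the centre of its underside.
- mug: white mug, 76 mm across, 90 mm high, standing on the counter off the chest's right end (bystander). Origin at the centre of its underside.
- jar: closed glass jar, 64 mm across, 85 mm high, standing on the counter off the chest's left end (bystander). Origin at the centre of its underside.
- tape: desk tape dispenser, 130 x 45 mm, 71 mm high, standing on the counter left of and in front of the chest (bystander). Origin at the centre of its underside.

How it is judged (in metres and radians):
At the end, for the whole second after the job is handed in: Both drawers are within 5 mm of fully home, the lid is within 0.04 rad of flat shut, and the spool, mug, jar and tape dispenser stand upright, at rest, within 20 mm of where they started (value of joint each of drawer_right, drawer_left below 0.005 m and value of joint lid below 0.04 rad and distance of each of spool, mug, jar, tape from where it was at the start of the episode below 0.02 m and angle between each of spool, mug, jar, tape's own z axis and vertical below 0.15 rad and linear speed of each of spool, mug, jar, tape below 0.02 m/s); the robot touches nothing.
It fails at once if a drawer is pulled farther open instead of pushed (value of joint any of drawer_right, drawer_left above 0.095 m).
It fails at once if the lid is lifted wide open instead of pushed down (value of joint lid above 1.65 rad).
It fails at once if a knob or the lid's board is taken between the fingers ((contact force between the fingers and chest above 1 N and x of the grasp point in the frame of drawer_right_knob between -0.002 and 0.022 m and y of the grasp point in the frame of drawer_right_knob between -0.012 and 0.012 m and z of the grasp point in the frame of drawer_right_knob between -0.014 and 0.022 m) or (contact force between the fingers and chest above 1 N and x of the grasp point in the frame of drawer_left_knob between -0.002 and 0.022 m and y of the grasp point in the frame of drawer_left_knob between -0.012 and 0.012 m and z of the grasp point in the frame of drawer_left_knob between -0.014 and 0.022 m) or (contact force between the fingers and chest above 1 N and x of the grasp point in the frame of lid_edge between -0.09 and 0.09 m and y of the grasp point in the frame of lid_edge between -0.015 and 0.147 m and z of the grasp point in the frame of lid_edge between -0.008 and 0 m)).
It fails at once if the spool is lifted, carried, pushed away or knocked over (distance of spool from where it was at the start of the episode above 0.03 m or angle between spool's own z axis and vertical above 0.4 rad).
It fails at once if the mug, jar or tape dispenser is lifted, carried, pushed away or knocked over (distance of any of mug, jar, tape from where it was at the start of the episode above 0.03 m or angle between any of mug, jar, tape's own z axis and vertical above 0.4 rad).
It also fails if it takes over 51 s, if anything falls off the work surface, if the arm or the gripper's body presses on something with over 40 N, if the wrist force passes 120 N, or if a joint passes its speed limit or range.

ROBOT

A 7-joint arm with a two-finger parallel gripper is mounted at the origin on the work surface. World frame = base frame: x ahead of the robot, y to its left, z up, the work surface at z = 0. Lengths are in m, angles in degrees, forces in N, time in s.
With the tool pointing down it reaches from about 0.425 to 0.875 m from the base axis. Payload 8.4 kg.
Tool frame: the origin (TCP) lies between the finger pads; the fingertips stand 14 mm ahead of it and the grasp point (between the pads) lies 5 mm behind it; z points along the fingers, y is the direction in which the jaws open and shut (so a half turn about z gives the same grasp; the last joint's range is limited). The gripper opens to 85 mm and grips with 20 to 120 N. Pads are 22 mm wide; open, the fingers measure 114 mm over their backs; the gripper's body (76 mm by 85 mm) begins 54 mm behind the grasp point. The pads swing forward as they close: fully open they stand 13 mm farther back than shut.
Start: joints at [-72.777, 19.091, 2.286, 83.961, -0.768, 76.965, -3.352], TCP at [0.253, 0.599, 0.245] pointing down, gripper open.
Joint ranges: [-147.57, 147.57], [-21.85, 119.76], [-74.77, 79.35], [14.55, 137.4], [-85.83, 265.84], [4.83, 119.75], [-152.11, 152.11]. Speed limits (degrees/s): [127.2, 127.2, 159.86, 159.86, 180, 180, 180].

INTERFACE

Orientations are given as a 3x3 rotation matrix whose columns are the frame's x, y, z axes.
In Python, from station import r gives the robot as it stands.
- The arm moves only by the tool jog_arm, never from a script. Its arguments are lists of equal length, an entry for each row: "hand": the opening, from 0 (shut) to 1 (fully open); "dp": the shift along the tool's x, y, z in mm, a list of three; "turn": the turn about the tool's z in degrees. A call has exactly 8 rows; each row is the pose to reach, as a shift and turn from the pose commanded when the call began, along the tool's axes at that moment; what a row does not reach only later rows make up. A row lasts 1/10 s, in which the tool goes at most 50 mm and 8.59 degrees, less where a joint would pass 70% of its speed; a pose out of reach is approached as far as the arm can. A call with a gripper value outside its range is refused whole. The fingers move at their own pace and stop on an object; "grip_force" is the grip in N (left out, the last holds). Time passes only in rows, so rows that repeat a pose let the fingers close, or fill a call up. It gives the time, the measured TCP pose, the force and the opening at its end, in the units of the state.
- r.get_obs(): the state, without advancing time (a new reading comes with each control period).
- r.snapshot(name): name is "scene" or "top" or "wrist"; returns a dict with "image" (420x560x3 uint8, red, green, blue), "fov_y" (degrees; the focal length in pixels is half the picture's height over the tangent of half this angle, whatever the lens; pixels are square), "cx", "cy" (the principal point, pixels), "k1" (the pictures are not rectified: a ray, as slopes to the right and down, at radius r is drawn at 1 + k1 r^2 times it, then the intrinsics apply), "origin" and "orientation" of the camera in the world; the wrist camera has in their place "mount" (4x4, takes a point from camera to tool coordinates, whose origin is the TCP and whose axes are the flange's). Camera axes: x right, y down, z forward; pixel columns grow to the right and rows downward; lengths in m; the calibration is good to about 2 mm. A picture is of the moment at which its call begins: read the wrist's pose just before it. There is no depth.
- r.job_done(): hands the job in, once; it reports no verdict.
Trained networks look in a picture, given as the dict that the camera call returned (one of the last four; its "shot" number tells which), for a name from the list of things; names that differ only in an ending like _2 or _b are one class to them, and where a whole thing is asked for, a point or a joint stands for the part that bears it (a point fixed in the world has none). Each returns a list of dicts, best first, with "p" (0 to 1); they miss things now and then, are a little off and sometimes report something else, mostly with a low value. They report only what shows in the picture. A call takes as long as a camera call.
- r.cut_out(picture, label): "pixels" (420x560 bool, what is visible of it) and "rect" ([left, top, right, bottom] in pixels, round what is visible of it).
The state is a dict: "time_s": time; "joint_pos": joint angles; "joint_vel": joint speeds; "joint_torque": joint torques, N m; "tcp_pos": TCP position; "tcp_rot": TCP orientation; "force": force on the tool from outside, world axes, zero at the start; "torque": the same for the moment, N m; "opening": finger opening in m.
Only numpy, scipy, OpenCV 4.12 (cv2) and the standard library are available. Lean on these libraries where they do the work, as an engineer would, in place of code of your own. Each camera call takes 0.05 s, during which the arm holds its last target.

## Working session

There is one attempt and no reset: what is moved stays moved. The work goes in short steps, Python scripts to look and compute and a tool call to move; the robot and the scene stay as the last step left them, time stands still between calls to the robot, and variables do not carry over. Pictures are saved under pics/ and viewed, and the job is handed in when it is done.

Besides the shell and the picture viewer there is one more tool, called after "Request:" as name(argument=value, ...), one argument or row to a line, values as JSON. jog_arm: Moves the arm, as the interface text tells. Its arguments: {"type":"object","properties":{"hand":{"type":"array"},"dp":{"type":"array"},"turn":{"type":"array"},"grip_force":{"type":"number"}},"required":["hand","dp","turn"]}

```bash
ls; mkdir -p pics; cat > h.py <<'E'
import numpy as np, cv2, json, pickle
from station import r
def save(p,n): cv2.imwrite(f'pics/{n}.png',p['image'][:,:,::-1])
def K(p):
    f=210/np.tan(np.radians(p['fov_y']/2)); return f,p['cx'],p['cy'],p['k1']
def cam(p,obs=None):
    if 'origin' in p: return np.array(p['origin']),np.array(p['orientation'])
    T=np.eye(4);T[:3,:3]=obs['tcp_rot'];T[:3,3]=obs['tcp_pos'];M=T@np.array(p['mount']);return M[:3,3],M[:3,:3]
def proj(p,X,obs=None):
    o,R=cam(p,obs);f,cx,cy,k=K(p);c=(np.atleast_2d(X)-o)@R
    s=c[:,:2]/c[:,2:];q=s*(1+k*(s**2).sum(1,keepdims=True));return q*f+[cx,cy]
def ray(p,uv,obs=None):
    o,R=cam(p,obs);f,cx,cy,k=K(p);d=(np.array(uv,float)-[cx,cy])/f;s=d.copy()
    for _ in range(30): s=d/(1+k*(s@s))
    v=R@np.array([s[0],s[1],1]);return o,v/np.linalg.norm(v)
def onz(p,uv,z,obs=None):
    o,v=ray(p,uv,obs);return o+v*(z-o[2])/v[2]
E
python3 - <<'E'
from h import *
o=r.get_obs();print(o['time_s'],o['tcp_pos'],o['tcp_rot'],o['force'])
for n in['scene','top']:
    p=r.snapshot(n);save(p,n);pickle.dump(p,open(n+'.pkl','wb'));print(n,p['origin'],p['orientation'],K(p))
    for l in['chest','drawer_right','drawer_left','drawer_right_knob','lid','spool','mug','jar','tape']:
        try: print(l,[(round(d['p'],2),d['rect']) for d in r.cut_out(p,l)][:2])
        except Exception as e: print(l,e)
o=r.get_obs();p=r.snapshot('wrist');save(p,'wrist');pickle.dump((p,o),open('wrist.pkl','wb'))
print(p['mount'],r.get_obs()['time_s'])
E
```

```text
pics
0.0 [0.25287665 0.59833016 0.24444341] [[-9.21129331e-01  3.89256349e-01 -5.00073265e-04]
 [ 3.89256649e-01  9.21128100e-01 -1.51160705e-03]
 [-1.27771105e-04 -1.58704243e-03 -9.99998732e-01]] [ 0.07281966 -0.23789278  1.64446419]
scene [ 1.29034981 -0.06925601  0.77751593] [[ 0.11121045  0.65245886 -0.74961968]
 [ 0.99378115 -0.07725523  0.08019131]
 [-0.00559051 -0.75387603 -0.65699291]] (np.float64(454.9129396226706), 284.3039572421179, 213.24501227538065, -0.03254128167126311)
chest [(0.76, [153.1, 175.2, 358.0, 320.3]), (0.63, [360.8, 176.7, 409.9, 213.5])]
drawer_right [(0.67, [155.7, 214.1, 207.8, 234.7]), (0.56, [75.6, 280.2, 128.3, 344.3])]
drawer_left [(0.83, [211.5, 197.9, 264.0, 221.3])]
drawer_right_knob [(0.66, [156.0, 215.5, 210.1, 230.7])]
lid [(0.62, [288.9, 171.2, 361.1, 257.0])]
spool [(0.93, [211.8, 238.7, 242.4, 272.7])]
mug [(0.62, [74.0, 280.8, 126.4, 344.2]), (0.62, [155.1, 213.6, 208.1, 231.9])]
jar []
tape [(0.68, [363.1, 176.2, 412.7, 211.9])]
top [0.35354213 0.01560407 0.92521115] [[ 0.04907933 -0.97369515  0.22250613]
 [-0.99878986 -0.04855235  0.007
[... 288 characters left out ...]
(0.35, [222.2, 137.4, 270.8, 231.4])]
drawer_right_knob [(0.97, [352.0, 220.2, 412.6, 254.0])]
lid [(0.84, [222.8, 138.2, 273.4, 231.8]), (0.71, [423.1, 128.5, 465.2, 179.5])]
spool [(0.84, [331.3, 155.5, 356.2, 180.1]), (0.18, [219.6, 138.0, 272.9, 232.3])]
mug [(0.74, [297.6, 221.9, 353.8, 263.2]), (0.46, [353.8, 216.8, 411.0, 254.5])]
jar [(0.84, [159.7, 159.8, 192.5, 194.1])]
tape [(0.67, [131.3, 252.9, 185.7, 297.0])]
[[ 5.40776641e-04 -9.49812944e-01 -3.12817964e-01  8.03673825e-02]
 [ 9.99999256e-01  8.55743736e-04 -8.69579980e-04 -1.43735964e-04]
 [ 1.09363033e-03 -3.12817261e-01  9.49812700e-01 -1.28819608e-01]
 [ 0.00000000e+00  0.00000000e+00  0.00000000e+00  1.00000000e+00]] 1.05
```

View pics/scene.png

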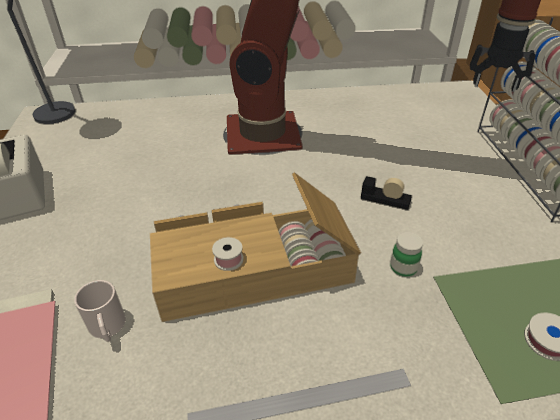

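View pics/top.png

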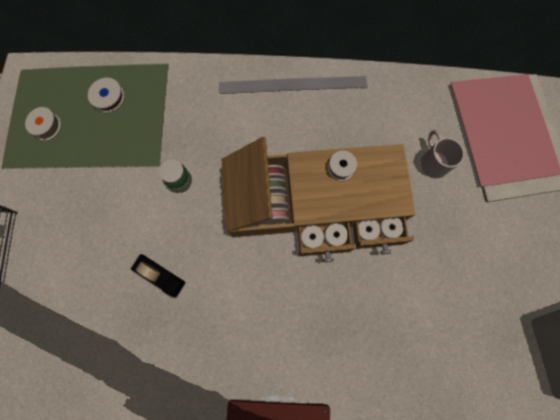

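View pics/wrist.png

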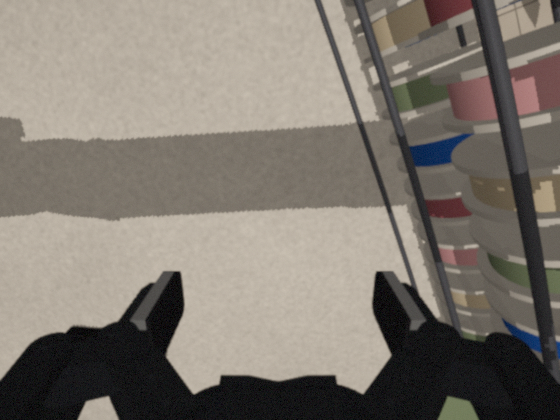

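The top view shows the deck spanning about (288–412, 148–222), two open drawers with knobs at about (326,256) and (386,250), and the lid leaning at about (222–270, 138–232). The spool is at (343,166), the jar at (175,175), the tape at (158,276) and the mug at (443,157). I'll zoom in next to pick corners.

```bash
python3 - <<'E'
from h import *
p=pickle.load(open('top.pkl','rb'));i=p['image'][125:275,215:425,::-1]
cv2.imwrite('pics/topz.png',cv2.resize(i,None,fx=3.8,fy=3.8,interpolation=cv2.INTER_CUBIC))
p=pickle.load(open('scene.pkl','rb'));i=p['image'][165:325,145:365,::-1]
cv2.imwrite('pics/scz.png',cv2.resize(i,None,fx=3.6,fy=3.6,interpolation=cv2.INTER_CUBIC))
E
```

```text
(no output)
```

View pics/topz.png

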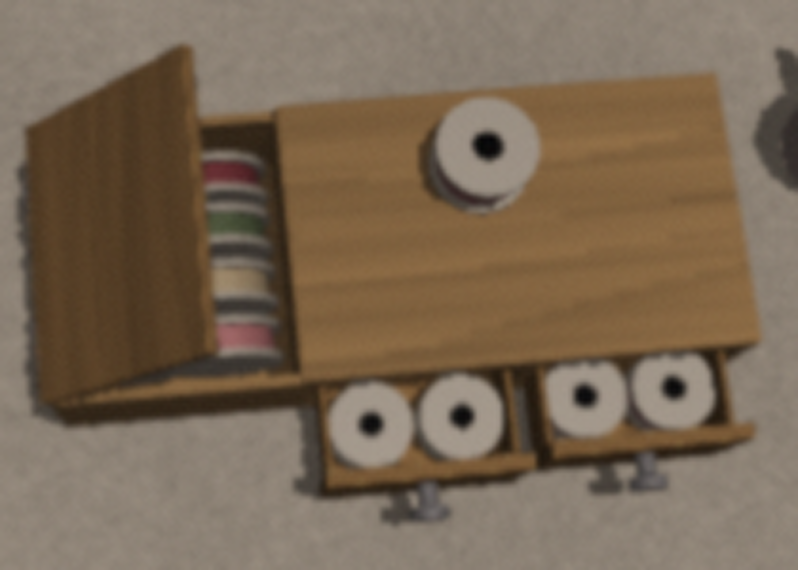

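View pics/scz.png

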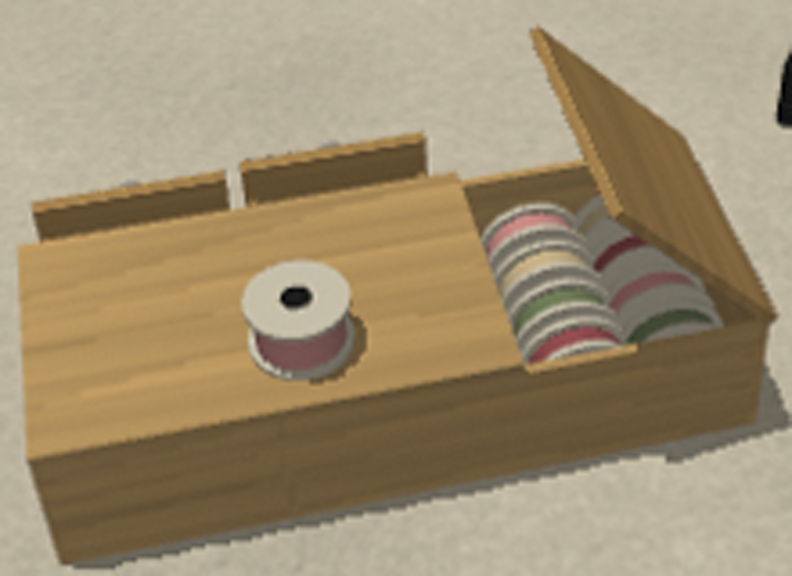

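```bash
cat > fit.py <<'E'
from h import *
from scipy.optimize import least_squares
T=pickle.load(open('top.pkl','rb'));S=pickle.load(open('scene.pkl','rb'))
zt=lambda x,y:((x+.5)/3.8-.5+215,(y+.5)/3.8-.5+125)
zs=lambda x,y:((x+.5)/3.6-.5+145,(y+.5)/3.6-.5+165)
def pts(q):
    x,y,th,dr,dl,a=q;c,s=np.cos(th),np.sin(th)
    W=lambda X:np.array([x+c*X[0]-s*X[1],y+s*X[0]+c*X[1],X[2]])
    lid=lambda X,e,h:W((X,.21-e*np.cos(a)+h*np.sin(a),.087+e*np.sin(a)+h*np.cos(a)))
    t=[(T,zt(716,73),W((.085,-.21,.095))),(T,zt(760,342),W((-.085,-.21,.095))),(T,zt(303,381),W((-.085,.063,.095))),(T,zt(277,108),W((.085,.063,.095))),
     (S,zs(20,245),W((-.085,-.21,.095))),(S,zs(32,458),W((.085,-.21,.095))),(S,zs(525,369),W((.085,.063,.095))),(S,zs(459,176),W((-.085,.063,.095))),(S,zs(65,562),W((.085,-.21,0))),
     (T,zt(755,437),W((-.085-dr,-.2025,.082))),(T,zt(325,487),W((-.085-dl,.054,.082))),(T,zt(535,467),W((-.085-dl,-.069,.082))),
     (S,zs(33,203),W((-.085-dr,-.2025,.082))),(S,zs(225,173),W((-.085-dr,-.0795,.082))),(S,zs(422,134),W((-.085-dl,.054,.082))),(S,zs(240,163),W((-.085-dl,-.069,.082))),
     (T,zt(648,487),W((-.107-dr,-.141,.055))),(T,zt(430,517),W((-.107-dl,-.0075,.055))),
     (T,zt(190,46),lid(.085,.147,.008)),(T,zt(214,357),lid(-.085,.147,0.)),(T,zt(27,128),lid(.085,0,.008)),(T,zt(43,403),lid(-.085,0,.008)),
     (S,zs(540,28),lid(-.085,.147,.008)),(S,zs(620,215),lid(.085,.147,.0))]
    return t
def res(q): return np.concatenate([proj(p,X)[0]-uv for p,uv,X in pts(q)])
if __name__=='__main__':
    s=least_squares(res,[.5,-.05,0,.05,.05,1.],loss='soft_l1')
    print(s.x.round(4));print(res(s.x).reshape(-1,2).round(1).tolist());np.save('q.npy',s.x)
    # bystanders
    for l,z in[('spool',.13),('mug',.09),('jar',.085),('tape',.05)]: pass
    for n,uv,z in[('spool',zt(488,146),.13),('mug',(450,153),.09),('jar',(173,168),.085),('tape1',(137,262),.07),('tape2',(180,290),.04)]:
        print(n,onz(T,uv,z).round(3))
E
python3 fit.py
```

```text
[ 0.5988 -0.0659  0.1341  0.0527  0.0591  0.8327]
[[-0.1, 0.3], [0.4, 0.4], [-0.6, 0.5], [-0.7, -0.4], [-0.4, 0.4], [-1.3, 0.6], [-0.2, -0.9], [-0.6, -0.9], [-1.3, 1.2], [0.2, -0.2], [-0.0, -0.3], [-0.0, 0.1], [-0.2, 0.2], [0.0, -0.2], [0.6, -0.1], [0.0, 0.1], [-0.3, 0.3], [-0.4, 0.4], [-3.0, -0.9], [0.4, -0.5], [-1.2, 0.1], [-1.5, 0.7], [0.1, -1.0], [-1.8, 1.1]]
spool [ 0.643 -0.116  0.13 ]
mug [ 0.698 -0.378  0.09 ]
jar [0.629 0.269 0.085]
tape1 [0.409 0.332 0.07 ]
tape2 [0.354 0.235 0.04 ]
```

The fit is good to about 1 px. The chest is at (0.599, -0.066) with yaw 7.7°, the drawers are open 53 mm and 59 mm, and the lid is at 48°. I'll do the lid first with closed fingertips, then push both drawers together with partly open fingers between the knobs.

Request:
jog_arm(
  hand=[0, 0, 0, 0, 0, 0, 0, 0],
  dp=[
    [-20, -15, 0],
    [-52, -38, 0],
    [-88, -63, 0],
    [-124, -88, 0],
    [-160, -113, 0],
    [-195, -138, 0],
    [-228, -162, 0],
    [-254, -180, 0],
  ],
  turn=[-3.8, -7.6, -11.4, -15.2, -19, -22.8, -26.7, -30.6],
  grip_force=20,
)

```text
time_s: 1.85
tcp_pos: [0.4183, 0.3314, 0.2456]
tcp_rot: [[-0.991, -0.135, 0.001], [-0.135, 0.991, 0.0], [-0.001, 0.0, -1.0]]
force: [0.7, 0.3, -0.7]
opening: -0.0002
```

```bash
cat > go.py <<'E'
from h import *
import sys
q=np.load('q.npy')
def st(tgt=None):
    o=r.get_obs();c,s=np.cos(q[2]),np.sin(q[2]);Rc=np.array([[c,-s],[s,c]])
    p=np.array(o['tcp_pos']);l=Rc.T@(p[:2]-q[:2]);R=np.array(o['tcp_rot'])
    print('t',o['time_s'],'tcp',p.round(4),'chest',l.round(4),'force',np.round(o['force'],1),'open',round(o['opening'],4),'yaw err',np.degrees(np.arctan2(R[1,1],R[0,1]))-90-np.degrees(q[2]))
    if tgt:
        w=np.r_[q[:2]+Rc@tgt[:2],tgt[2]];print('dp mm',(R.T@(w-p)*1000).round(1))
if __name__=='__main__': st([float(a) for a in sys.argv[1:4]] or None)
E
python3 go.py 0 .135 .245
```

```text
t 1.85 tcp [0.4183 0.3314 0.2456] chest [-0.1258  0.4179] force [ 0.7  0.3 -0.7] open -0.0002 yaw err 0.048924279928964864
dp mm [-125.6 -283.     0.7]
```

Request:
jog_arm(
  hand=[0, 0, 0, 0, 0, 0, 0, 0],
  dp=[
    [-18, -40, 0],
    [-37, -84, 0],
    [-57, -128, 0],
    [-77, -172, 0],
    [-97, -216, 0],
    [-114, -256, 0],
    [-126, -283, 0],
    [-126, -283, 0],
  ],
  turn=[0, 0, 0, 0, 0, 0, 0, 0],
)

```text
time_s: 2.65
tcp_pos: [0.5812, 0.0651, 0.2454]
tcp_rot: [[-0.992, -0.127, 0.001], [-0.127, 0.992, -0.002], [-0.001, -0.002, -1.0]]
force: [-0.2, -0.8, 0.7]
opening: -0.0001
```

```bash
python3 go.py 0 .135 .2;python3 - <<'E'
from h import *
p=r.snapshot('scene');i=p['image'][60:340,130:480,::-1]
cv2.imwrite('pics/s2.png',cv2.resize(i,None,fx=2,fy=2))
E
```

```text
t 2.65 tcp [0.5812 0.0651 0.2454] chest [1.000e-04 1.322e-01] force [-0.2 -0.8  0.7] open -0.0001 yaw err -0.3875688126159851
dp mm [ 0.2  2.9 45.4]
```

View pics/s2.png

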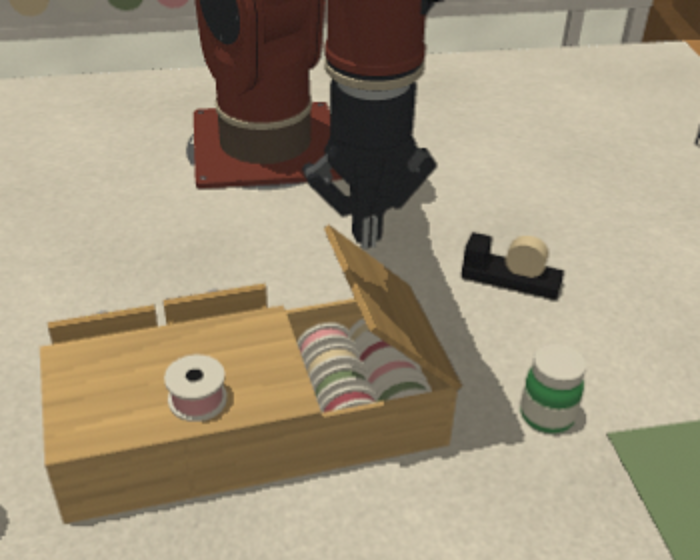

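The fingertips are above the free edge of the lid, with clear space around them. Descending.

Request:
jog_arm(
  hand=[0, 0, 0, 0, 0, 0, 0, 0],
  dp=[
    [0, 3, 10],
    [0, 3, 20],
    [0, 3, 30],
    [0, 3, 40],
    [0, 3, 50],
    [0, 3, 60],
    [0, 3, 70],
    [0, 3, 80],
  ],
  turn=[0, 0, 0, 0, 0, 0, 0, 0],
)

```text
time_s: 3.5
tcp_pos: [0.5794, 0.0734, 0.1646]
tcp_rot: [[-0.991, -0.134, 0.0], [-0.134, 0.991, -0.0], [-0.0, -0.0, -1.0]]
force: [0.7, 0.8, 1.7]
opening: 0.0
```

```bash
python3 go.py 0 .135 .11;python3 - <<'E'
from h import *
p=r.snapshot('scene');i=p['image'][60:340,130:480,::-1]
cv2.imwrite('pics/s3.png',cv2.resize(i,None,fx=2,fy=2))
E
```

```text
t 3.5 tcp [0.5794 0.0734 0.1646] chest [-0.0006  0.1406] force [0.7 0.8 1.7] open 0.0 yaw err 0.007688566548647913
dp mm [-0.6 -5.6 54.6]
```

View pics/s3.png

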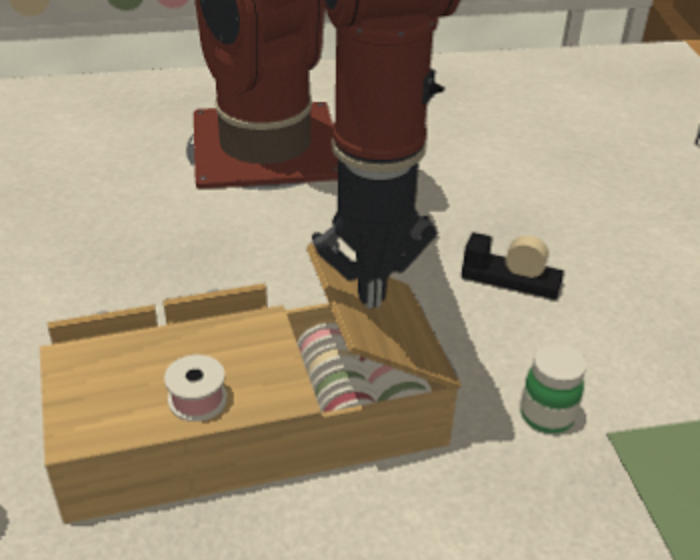

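The lid is going down under the fingertips with little force. Continuing.

Request:
jog_arm(
  hand=[0, 0, 0, 0, 0, 0, 0, 0],
  dp=[
    [0, -3, 8],
    [0, -6, 16],
    [0, -9, 24],
    [0, -12, 32],
    [0, -15, 39],
    [0, -18, 45],
    [0, -20, 49],
    [0, -20, 52],
  ],
  turn=[0, 0, 0, 0, 0, 0, 0, 0],
)

```text
time_s: 4.35
tcp_pos: [0.5818, 0.0531, 0.1129]
tcp_rot: [[-0.991, -0.133, -0.0], [-0.133, 0.991, -0.0], [0.001, -0.0, -1.0]]
force: [-0.2, -1.0, 1.1]
opening: 0.0002
```

```bash
python3 go.py 0 .12 .11;python3 - <<'E'
from h import *
p=r.snapshot('scene');i=p['image'][60:340,130:480,::-1]
cv2.imwrite('pics/s4.png',cv2.resize(i,None,fx=2,fy=2))
E
```

```text
t 4.35 tcp [0.5818 0.0531 0.1129] chest [-0.001   0.1202] force [-0.2 -1.   1.1] open 0.0002 yaw err -0.01658492354107821
dp mm [-1.  -0.2  2.9]
```

View pics/s4.png

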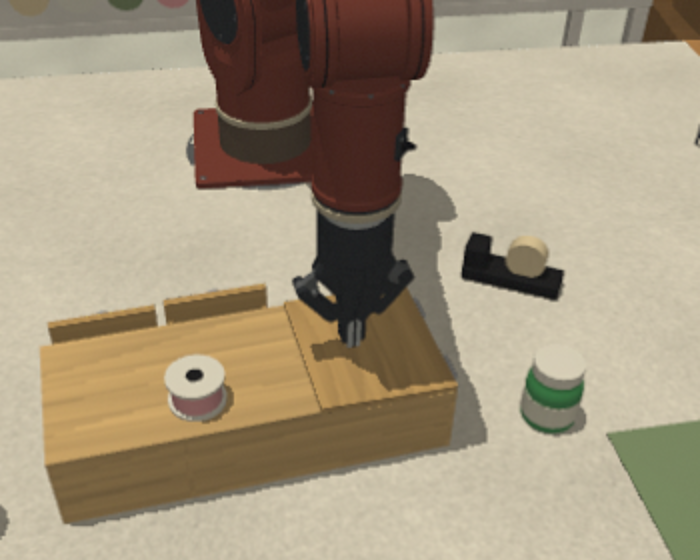

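The lid is almost flush. I'll press on slowly until the force rises.

Request:
jog_arm(
  hand=[0, 0, 0, 0, 0, 0, 0, 0],
  dp=[
    [0, -1, 1],
    [0, -2, 2],
    [0, -3, 3],
    [0, -4, 4],
    [0, -5, 5],
    [0, -6, 5],
    [0, -7, 6],
    [0, -7, 6],
  ],
  turn=[0, 0, 0, 0, 0, 0, 0, 0],
)

```text
time_s: 5.2
tcp_pos: [0.583, 0.0488, 0.109]
tcp_rot: [[-0.991, -0.135, 0.0], [-0.135, 0.991, 0.003], [-0.001, 0.003, -1.0]]
force: [-7.7, 6.8, 15.7]
opening: -0.0002
```

15.7 N upward at z=0.109 means the lid is against its stop. Lifting and moving in front of the drawers.

Request:
jog_arm(
  hand=[0, 0, 0, 0, 0, 0, 0, 0],
  dp=[
    [0, 0, -20],
    [0, 0, -50],
    [15, 0, -85],
    [45, 0, -90],
    [80, -10, -90],
    [115, -30, -90],
    [150, -60, -90],
    [175, -95, -90],
  ],
  turn=[0, 0, 0, 0, 0, 0, 0, 0],
)

```text
time_s: 6.0
tcp_pos: [0.4202, -0.0715, 0.1972]
tcp_rot: [[-0.991, -0.135, -0.0], [-0.135, 0.991, 0.001], [-0.0, 0.001, -1.0]]
force: [1.5, -1.2, 1.1]
opening: 0.0004
```

```bash
python3 go.py -.175 -.0747 .06;python3 - <<'E'
from h import *
p=r.snapshot('scene');save(p,'s5')
E
```

```text
t 6.0 tcp [ 0.4202 -0.0715  0.1972] chest [-0.1777  0.0183] force [ 1.5 -1.2  1.1] open 0.0004 yaw err 0.0996861945331311
dp mm [ -2.5 -93.1 137.1]
```

View pics/s5.png

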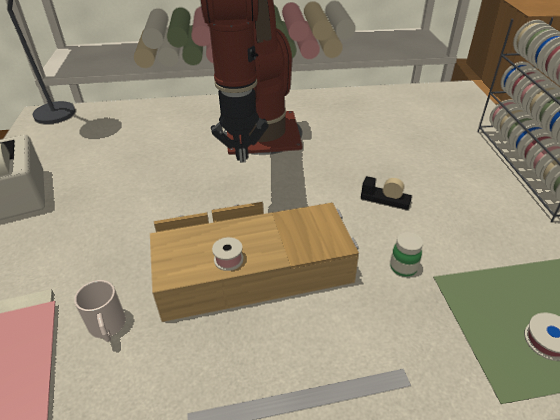

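The lid is flat. Now I'll slide to y between the drawers, open to about 40 mm, and start down.

Request:
jog_arm(
  hand=[0.47, 0.47, 0.47, 0.47, 0.47, 0.47, 0.47, 0.47],
  dp=[
    [0, -35, 0],
    [0, -70, 0],
    [-2, -93, 0],
    [-2, -93, 20],
    [-2, -93, 40],
    [-2, -93, 55],
    [-2, -93, 60],
    [-2, -93, 60],
  ],
  turn=[0, 0, 0, 0, 0, 0, 0, 0],
)

```text
time_s: 6.85
tcp_pos: [0.4362, -0.1629, 0.137]
tcp_rot: [[-0.991, -0.134, -0.001], [-0.134, 0.991, -0.0], [0.001, -0.0, -1.0]]
force: [0.3, 0.6, 0.0]
opening: 0.0405
```

```bash
python3 go.py -.175 -.0747 .06;python3 - <<'E'
from h import *
p=r.snapshot('top');i=p['image'][125:315,215:425,::-1]
cv2.imwrite('pics/t5.png',cv2.resize(i,None,fx=3,fy=3))
E
```

```text
t 6.85 tcp [ 0.4362 -0.1629  0.137 ] chest [-0.1741 -0.0744] force [0.3 0.6 0. ] open 0.0405 yaw err 0.0009043813083415841
dp mm [ 0.8 -0.3 77. ]
```

View pics/t5.png

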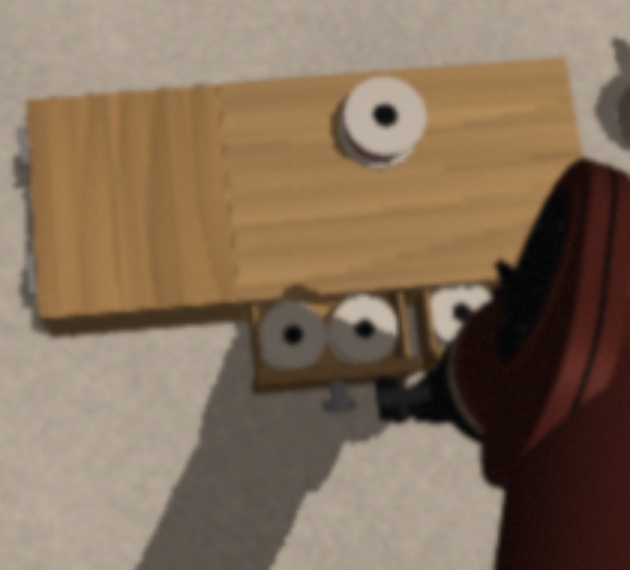

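The fingers sit in the gap between the two knobs and in front of the panels. Descending.

Request:
jog_arm(
  hand=[0.47, 0.47, 0.47, 0.47, 0.47, 0.47, 0.47, 0.47],
  dp=[
    [0, 0, 12],
    [0, 0, 24],
    [0, 0, 36],
    [0, 0, 48],
    [0, 0, 58],
    [0, 0, 66],
    [0, 0, 68],
    [0, 0, 68],
  ],
  turn=[0, 0, 0, 0, 0, 0, 0, 0],
)

```text
time_s: 7.7
tcp_pos: [0.4364, -0.1629, 0.069]
tcp_rot: [[-0.991, -0.134, -0.001], [-0.134, 0.991, -0.0], [0.001, -0.0, -1.0]]
force: [-0.4, 0.1, 0.9]
opening: 0.0402
```

```bash
python3 go.py -.096 -.0747 .069;python3 - <<'E'
from h import *
p=r.snapshot('scene');i=p['image'][100:340,60:360,::-1]
cv2.imwrite('pics/s6.png',cv2.resize(i,None,fx=2.4,fy=2.4))
p=r.snapshot('wrist');save(p,'w6')
E
```

```text
t 7.7 tcp [ 0.4364 -0.1629  0.069 ] chest [-0.1739 -0.0744] force [-0.4  0.1  0.9] open 0.0402 yaw err 0.0013068060040772878
dp mm [-77.9  -0.3  -0. ]
```

View pics/s6.png

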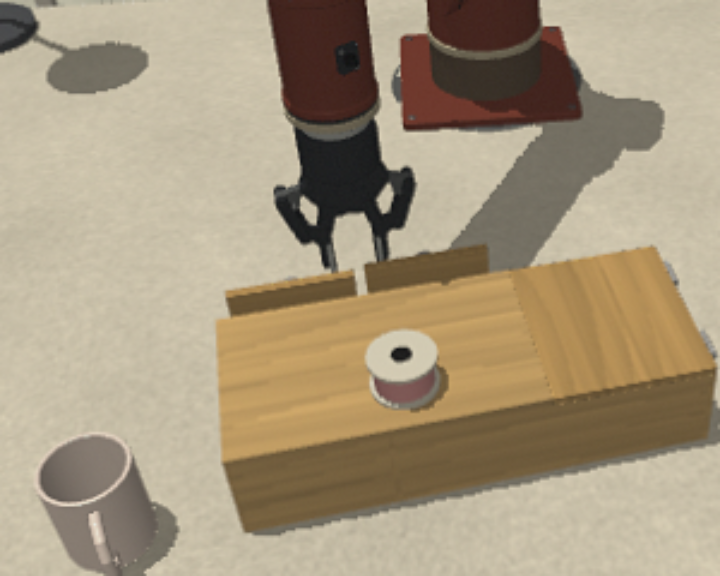

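View pics/w6.png

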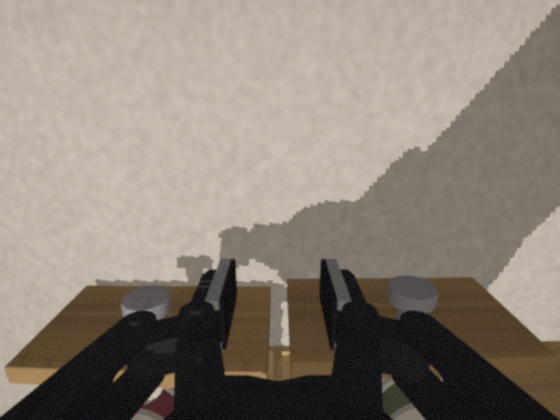

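One finger faces each panel, clear of both knobs. Pushing.

Request:
jog_arm(
  hand=[0.47, 0.47, 0.47, 0.47, 0.47, 0.47, 0.47, 0.47],
  dp=[
    [-8, 0, 0],
    [-16, 0, 0],
    [-25, 0, 0],
    [-34, 0, 0],
    [-43, 0, 0],
    [-52, 0, 0],
    [-60, 0, 0],
    [-68, 0, 0],
  ],
  turn=[0, 0, 0, 0, 0, 0, 0, 0],
)

```text
time_s: 8.6
tcp_pos: [0.5045, -0.1535, 0.0692]
tcp_rot: [[-0.991, -0.134, -0.0], [-0.134, 0.991, 0.0], [0.0, 0.0, -1.0]]
force: [-3.8, 0.0, 2.1]
opening: 0.0399
```

```bash
python3 go.py -.096 -.0747 .069;python3 - <<'E'
from h import *
p=r.snapshot('scene');i=p['image'][100:340,60:360,::-1]
cv2.imwrite('pics/s7.png',cv2.resize(i,None,fx=2.4,fy=2.4))
E
```

```text
t 8.6 tcp [ 0.5045 -0.1535  0.0692] chest [-0.1052 -0.0743] force [-3.8  0.   2.1] open 0.0399 yaw err 0.013648636643974754
dp mm [-9.2 -0.4  0.2]
```

View pics/s7.png

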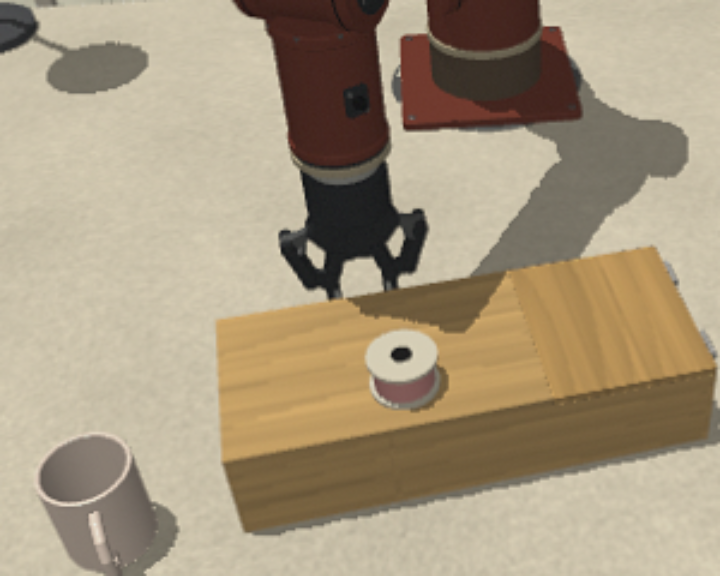

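Both drawers are moving with 3.8 N of resistance. Finishing slowly.

Request:
jog_arm(
  hand=[0.47, 0.47, 0.47, 0.47, 0.47, 0.47, 0.47, 0.47],
  dp=[
    [-2, 0, 0],
    [-4, 0, 0],
    [-6, 0, 0],
    [-7, 0, 0],
    [-8, 0, 0],
    [-9, 0, 0],
    [-10, 0, 0],
    [-10, 0, 0],
  ],
  turn=[0, 0, 0, 0, 0, 0, 0, 0],
)

```text
time_s: 9.45
tcp_pos: [0.514, -0.1523, 0.0693]
tcp_rot: [[-0.991, -0.134, 0.0], [-0.134, 0.991, -0.0], [-0.0, -0.0, -1.0]]
force: [-3.3, -0.0, -1.9]
opening: 0.0401
```

Not at the stop yet (local x is about -0.0955), so a bit more.

Request:
jog_arm(
  hand=[0.47, 0.47, 0.47, 0.47, 0.47, 0.47, 0.47, 0.47],
  dp=[
    [-1, 0, 0],
    [-2, 0, 0],
    [-3, 0, 0],
    [-3, 0, 0],
    [-4, 0, 0],
    [-4, 0, 0],
    [-4, 0, 0],
    [-4, 0, 0],
  ],
  turn=[0, 0, 0, 0, 0, 0, 0, 0],
)

```text
time_s: 10.25
tcp_pos: [0.5153, -0.1521, 0.0691]
tcp_rot: [[-0.991, -0.133, -0.005], [-0.133, 0.991, 0.001], [0.005, 0.002, -1.0]]
force: [-16.0, 0.8, 10.7]
opening: 0.0403
```

16 N with the motion stalled means a hard stop. I'll back off, lift and verify.

Request:
jog_arm(
  hand=[0.47, 0.47, 0.47, 0.47, 0.47, 0.47, 0.47, 0.47],
  dp=[
    [6, 0, 0],
    [20, 0, 0],
    [40, 0, 0],
    [60, 0, 0],
    [70, 0, -30],
    [70, 0, -70],
    [70, 0, -110],
    [70, 0, -140],
  ],
  turn=[0, 0, 0, 0, 0, 0, 0, 0],
)

```text
time_s: 11.05
tcp_pos: [0.4497, -0.1617, 0.2124]
tcp_rot: [[-0.991, -0.133, 0.005], [-0.133, 0.991, -0.0], [-0.005, -0.001, -1.0]]
force: [0.6, 0.2, 0.1]
opening: 0.0403
```

Request:
jog_arm(
  hand=[0.47, 0.47, 0.47, 0.47, 0.47, 0.47, 0.47, 0.47],
  dp=[
    [0, 40, 0],
    [0, 85, 0],
    [0, 130, 0],
    [0, 175, 0],
    [0, 220, 0],
    [0, 265, 0],
    [0, 300, 0],
    [0, 300, 0],
  ],
  turn=[0, 0, 0, 0, 0, 0, 0, 0],
)

```text
time_s: 11.85
tcp_pos: [0.408, 0.141, 0.2099]
tcp_rot: [[-0.99, -0.14, 0.002], [-0.14, 0.99, 0.002], [-0.002, 0.002, -1.0]]
force: [0.5, -0.3, -0.9]
opening: 0.0401
```

```bash
python3 - <<'E'
from h import *
q=np.load('q.npy')
T=r.snapshot('top');S=r.snapshot('scene')
i=T['image'][125:275,150:475,::-1]
a=cv2.resize(i,None,fx=2.4,fy=2.4,interpolation=cv2.INTER_CUBIC);cv2.imwrite('pics/t8.png',a)
i=S['image'][165:325,145:365,::-1];cv2.imwrite('pics/s8.png',cv2.resize(i,None,fx=3.6,fy=3.6,interpolation=cv2.INTER_CUBIC))
c,s=np.cos(q[2]),np.sin(q[2])
for y in(-.141,-.0075):
    for d in (0,.005):
        X=[q[0]+c*(-.107-d)-s*y,q[1]+s*(-.107-d)+c*y,.055];uv=proj(T,X)[0];print('knob',d,uv.round(1),((uv-[150,125])*2.4).round())
for n,old in(('top',pickle.load(open('top.pkl','rb'))),('scene',pickle.load(open('scene.pkl','rb')))):
    new=T if n=='top' else S
    for l,b in(('spool',{'top':(325,150,362,186),'scene':(205,233,250,278)}),('mug',{'top':(420,128,468,182),'scene':(70,276,132,350)}),('jar',{'top':(156,154,196,198),'scene':(385,228,428,282)}),('tape',{'top':(126,248,190,300),'scene':(356,172,416,214)})):
        x0,y0,x1,y1=b[n];A=new['image'][y0+4:y1-4,x0+4:x1-4];B=old['image'][y0-4:y1+4,x0-4:x1+4]
        m=cv2.matchTemplate(B,A,cv2.TM_CCOEFF_NORMED);_,v,_,loc=cv2.minMaxLoc(m);print(n,l,round(v,3),(loc[0]-8,loc[1]-8))
o=r.get_obs();print(o['time_s'],o['tcp_pos'],np.round(o['force'],1))
E
```

```text
knob 0 [381.7 230.4] [556. 253.]
knob 0.005 [382.  232.5] [557. 258.]
knob 0 [324.6 235.3] [419. 265.]
knob 0.005 [324.8 237.5] [420. 270.]
top spool 0.999 (0, 0)
top mug 0.999 (0, 0)
top jar 0.469 (8, -1)
top tape 0.295 (-8, 8)
scene spool 1.0 (0, 0)
scene mug 1.0 (0, 0)
scene jar 1.0 (0, 0)
scene tape 0.935 (0, 0)
11.95 [0.40882105 0.13666162 0.20968854] [ 0.8 -0.7 -0.2]
```

View pics/t8.png

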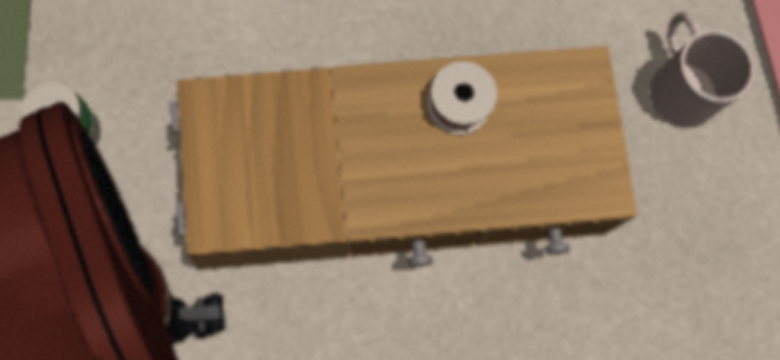

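View pics/s8.png

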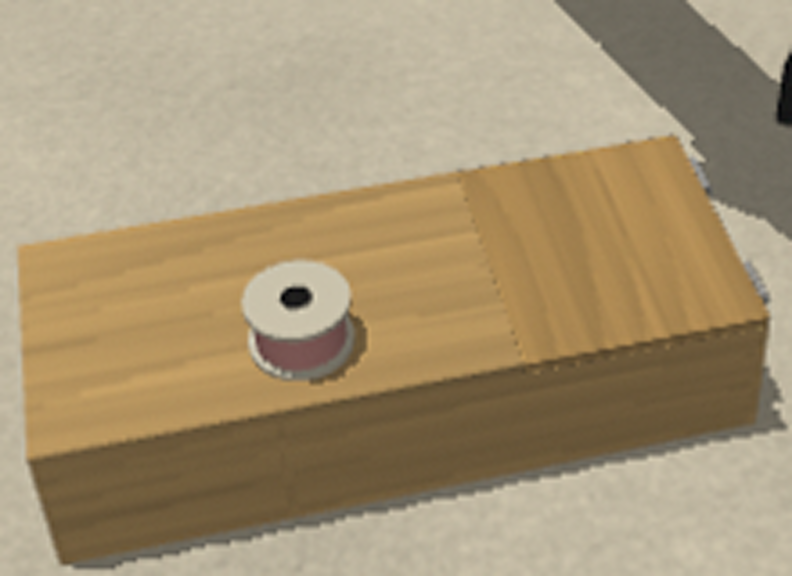

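The discs of both knobs, at about (420,261) and (556,248) in the top view, sit at or inside the positions predicted for fully home. The lid is flush with the deck, and the spool, mug and jar haven't moved. Handing in.

```bash
python3 -c "
from station import r
print(r.job_done(), r.get_obs()['time_s'])"
```

```text
the job is handed in; nothing more can be done
the job is handed in; nothing more can be done
```

The ribbon chest is closed up and the job is handed in, at about 12 s of the 51 s allowed.

- **Lid:** I pressed it down with the closed fingertips until it met a hard stop at about 16 N. The last pictures show it flush with the deck.
- **Drawers:** I pushed both in together, one fingertip on each panel between the knobs, until they met a hard stop at 16 N. In the last top picture both knobs sit where a fully home drawer would put them, not 5 mm out.
- **Bystanders:** The spool and mug show no shift in either camera view, and the jar shows none in the scene view. The tape dispenser also shows no shift in the scene view, but with a weaker match (0.94).
- **Checks that failed:** The top-view comparison for the jar and tape gave no usable result, most likely because the arm was blocking that view.
- **Robot:** At hand-in it stood clear of the chest, with no contact force.

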